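Register the sample carrier and raise it to the reader

ROBOT

A 7-joint arm with a two-finger parallel gripper is mounted at the origin on the work surface. World frame = base frame: x ahead of the robot, y to its left, z up, the work surface at z = 0. Lengths are in mm, angles in rad, forces in N, time in s.
With the tool pointing down it reaches from about 400 to 850 mm from the base axis. Payload 6.9 kg.
Tool frame: the origin (TCP) lies midway between the tips of the shut fingers; the grasp point (between the pads) lies 19 mm behind it; z points along the fingers, y is the line along which they close (so a half turn about z gives the same grasp; the last joint's range is limited). The gripper opens to 85 mm and grips with 20 to 120 N. Pads are 22 mm wide; open, the fingers measure 114 mm over their backs; the gripper's body (76 mm by 85 mm) begins 54 mm behind the grasp point. The pads swing forward as they close: fully open they stand 13 mm farther back than shut.
Start: joints at [-1.046, 0.507, -0.238, 1.5, 0.126, 1.149, -0.155], TCP at [254.182, 570.967, 231.275] pointing down, gripper open.
Joint ranges: [-3.08, 3.08], [-0.24, 2.05], [-1.43, 1.35], [0, 2.5], [-1.52, 4.66], [0.17, 1.96], [-2.89, 2.89]. Speed limits (rad/s): [2.39, 2.39, 3.14, 3.14, 3.14, 3.14, 3.14].

INTERFACE

Orientations are given as a unit quaternion [w, x, y, z].
In Python, from station import env, gripper_to, kin, observe, vision gives the robot as it stands. Calls block until the motion is done:
- env.move_ptp(position, orientation): joint-space move of the TCP to a pose.
- env.servo_line(position, frame=None, feed=150, threshold=None): straight line of the TCP; frame=None keeps the orientation; feed is the mean speed in mm/s. With threshold (N) it stops when the force on the tool has changed by that much, and returns True; else False.
- env.movej(angles): joint-space move.
- gripper_to(opening, squeeze=None): opening from 0.0 (shut) to 1.0 (fully open); squeeze is the grip in N (None keeps the last); returns when the fingers have stopped.
- env.sleep(seconds).
- kin.ik(position, orientation): joint angles nearest the present ones, or None.
- observe(): the state.
- vision.camera(name): name is "side" or "top" or "wrist"; returns a dict with "pixels" (384x512x3 uint8, red, green, blue), "intrinsics" (3x3 intrinsics, pixels), "k1" (the pictures are not rectified: a ray, as slopes to the right and down, at radius r is drawn at 1 + k1 r^2 times it, then the intrinsics apply), "rvec" (rotation vector, rad) and "tvec" (3), from world to camera coordinates, as OpenCV has them; the wrist camera has in their place "tool_from_camera" (4x4, takes a point from camera to tool coordinates, whose origin is the TCP and whose axes are the flange's). Camera axes: x right, y down, z forward; pixel columns grow to the right and rows downward; lengths in mm; the calibration is good to about 2 mm. A picture is of the moment at which its call begins: read the wrist's pose just before it. There is no depth.
A pose or a line that the arm cannot do raises env.Unreachable and nothing moves.
- env.job_done(): hands the job in; it is judged then, once.
The state is a dict: "t": time; "joint_pos": joint angles; "qd": joint speeds; "joint_efforts": joint torques, N m; "eef_pos": TCP position; "tcp_rot": TCP orientation; "contact_force": force on the tool from outside, world axes, zero at the start; "moment": the same for the moment, N m; "grip_width": opening from 0.0 (shut) to 1.0 (fully open); "grip_force": force on a finger pad.
Only numpy, scipy, OpenCV 4.12 (cv2) and the standard library are available. Lean on these libraries where they do the work, as an engineer would, in place of code of your own. Each camera call takes 0.05 s, during which the arm holds its last target. There are 200 camera calls.

TASK

Square up the ball carrier on the loading plate by bringing it home against all three locating pins. Then grip it by its tab, lift it straight up off its place until the bar is at the height of the reader's lens, and finish while holding it there, still, level and square to the plate, with both steel balls in their pockets. Leave everything else where it stands.

Things in the scene. Friction and masses are not known exactly. Their poses are not given: they have to be found in the camera images.
- plate: the loading plate, a dark steel slab 200 mm (its x) x 270 mm (its y), 12 mm thick, fixed to the bench; origin at the centre of its underside, z up. A black optical reader (50 x 60 mm, top 150 mm above the bench) stands beside its +y end at plate x 5 to 55 mm. Flush screw heads in its corners. Three locating pins stand on it (see far_pin_a, far_pin_b, end_pin).
- far_pin_a (a point): top centre of a bright steel locating pin, 12 mm across, 14 mm above the plate's top, at plate (64, 75) mm; with far_pin_b it stops the carrier's long far (+x) side
- far_pin_b (a point): top centre of the like pin at plate (64, -15) mm
- end_pin (a point): top centre of the like pin at plate (30, 106) mm; it stops the carrier's +y end
- home (a point): point on the plate's top face (12 mm above the bench) where the carrier's origin lies when the carrier sits against all three pins; at plate (30, 30, 12) mm, axes parallel to the plate's. At home the carrier's axes are parallel to these.
- lens (a point): centre of the reader's round lens, 36 mm across, looking along the plate's -y towards the carrier's end; at plate (30, 142, 120) mm, that is 120 mm above the bench
- carrier: loose aluminium bar 56 mm (its x) x 140 mm (its y) x 20 mm high, 0.3 to 0.6 kg; origin at the centre of its underside, z up, centre of mass in the middle. Starts on the plate up to 0.2 rad askew, 20 to 60 mm short of home in plate x and y. Sliding it takes 2 to 8 N. Four round pockets, 8 mm deep, in its top at y = -54, -31, 31, 54 mm.
- tab (a point): middle of the carrier's upright grip tab, which stands on the middle of the bar's top: 14 mm thick (carrier x), 40 mm long (carrier y), 42 mm high. This point is 41 mm above the carrier's underside, the tab's top 62 mm above it.
- ball_a_center (a point): centre of the steel ball, 16 mm across, lying loose in the carrier's outer pocket at +y; its top stands 8 mm above the carrier's top face
- ball_b_center (a point): centre of the like steel ball in the outer pocket at -y
- pocket_a (a point): where the centre of the seated ball lies in the carrier's outer +y pocket (carrier (0, 54, 20) mm)
- pocket_b (a point): the same for the outer -y pocket (carrier (0, -54, 20) mm)
- weight: bystander, leave alone: brass knob weight, 28 mm across, 35 mm high, standing on a near corner of the loading plate; origin at the centre of its underside
- thumbscrew: bystander, leave alone: small steel thumbscrew, 24 mm across, 35 mm high, standing on its head on the plate's far right corner; origin at the centre of its underside
- blank: bystander, leave alone: plain aluminium bar 140 x 56 x 20 mm, without tab or pockets, lying on the bench to the right of the plate; origin at the centre of its underside
- jar: bystander, leave alone: amber jar with white cap, 52 mm across, 75 mm high, on the bench; origin at the centre of its underside
- cup: bystander, leave alone: white plastic cup, 60 mm across, 60 mm high, on the bench; origin at the centre of its underside
- ringgauge: bystander, leave alone: plain steel ring, 60 mm across, 16 mm high, on the bench; origin at the centre of its underside
- driver: bystander, leave alone: screwdriver 170 mm long lying on the bench beyond the plate; origin under it, near its middle
Things that resemble listed ones, but are neither listed nor needed, are in the scene too. What is shaped like the carrier but blue, orange or red is not meant.

How it is judged (in metres and radians):
On the way:
1. the carrier lies on the plate, home against the two far pins and the end pin (x of carrier in the frame of home above -0.0025 m and y of carrier in the frame of home above -0.0025 m and z of carrier in the frame of home below 0.002 m and angle between the y axis of carrier and the y axis of home, either way round below 0.04 rad), for 0.2 s.
At the end, for the whole second after the job is handed in: The fingers hold the carrier still, clear of the plate: mid-thickness within 15 mm of lens height, within 12 mm of home in plate x and y, turned under 0.1 rad and tilted under 0.07 rad; both balls within 6 mm of their pocket seats. First it lay within 2.5 mm and 0.04 rad of home (x of carrier in the frame of home between -0.012 and 0.012 m and y of carrier in the frame of home between -0.012 and 0.012 m and z of carrier in the frame of lens between -0.025 and 0.005 m and angle between the y axis of carrier and the y axis of home, either way round below 0.1 rad and angle between carrier's own z axis and vertical below 0.07 rad and linear speed of carrier below 0.02 m/s and angular speed of carrier below 0.1 rad/s and contact force between the fingers and carrier above 1 N and contact force between carrier and plate below 0.05 N and distance between ball_a_center and pocket_a below 0.006 m and distance between ball_b_center and pocket_b below 0.006 m); the arm keeps its last pose, push and grip.
It fails at once if a bystander is shifted by more than 20 mm (distance of any of weight, thumbscrew, blank, jar, cup, ringgauge, driver from where it was at the start of the episode above 0.02 m).
It also fails if it takes over 64 s, if anything falls off the work surface, if the arm or the gripper's body presses on something with over 40 N, if the wrist force passes 120 N, or if a joint passes its speed limit or range.

## Working session

There is one attempt and no reset: what is moved stays moved. The work goes in short steps, each a Python script; the robot and the scene stay as the last script left them, time stands still between calls to the robot, and variables do not carry over. Pictures are saved under pics/ and viewed, at most 10 in all, crops included, and the job is handed in when it is done.

```bash
ls; mkdir -p pics; python3 - <<'E'
from station import env, observe, vision
import cv2, json
print({k:v for k,v in observe().items() if k in('t','eef_pos','tcp_rot','grip_width','contact_force')})
for n in("top","side"):
    c=vision.camera(n); cv2.imwrite(f"pics/{n}0.png",cv2.resize(c["pixels"][:,:,::-1],(800,600)))
    cv2.imwrite(f"pics/raw_{n}0.png",c["pixels"][:,:,::-1])
    print(n,c["intrinsics"],c["k1"],c["rvec"],c["tvec"])
E
```

```text
pics
{'t': 0.0, 'eef_pos': array([254.02482845, 570.49175736, 230.41429033]), 'tcp_rot': array([-1.63612484e-04,  2.07852941e-01,  9.78159662e-01, -8.96060418e-04]), 'contact_force': array([-0.91326936, -0.32282444, -1.21024379]), 'grip_width': 0.9990274228352589}
top [[414.10799011   0.         255.43248843]
 [  0.         414.10799011 189.58399252]
 [  0.           0.           1.        ]] 0.04628715155500285 [ 2.18659823 -2.16621997  0.11915749] [  27.0102548  556.0335932 1110.5726518]
side [[399.41358693   0.         251.78018014]
 [  0.         399.41358693 189.97547055]
 [  0.           0.           1.        ]] -0.07487671382505072 [ 2.2270428  -0.07856725  0.03305356] [-542.4103214   141.36385257  977.93813692]
```

View pics/top0.png

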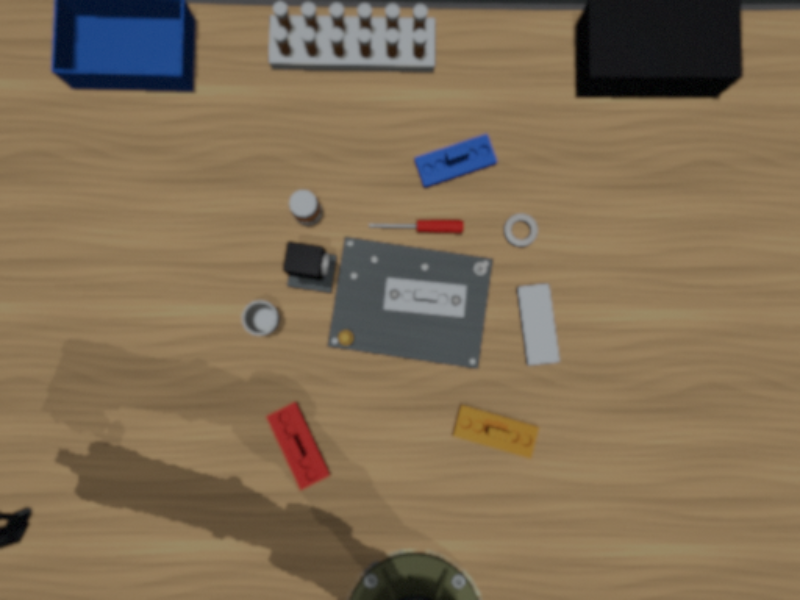

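View pics/side0.png

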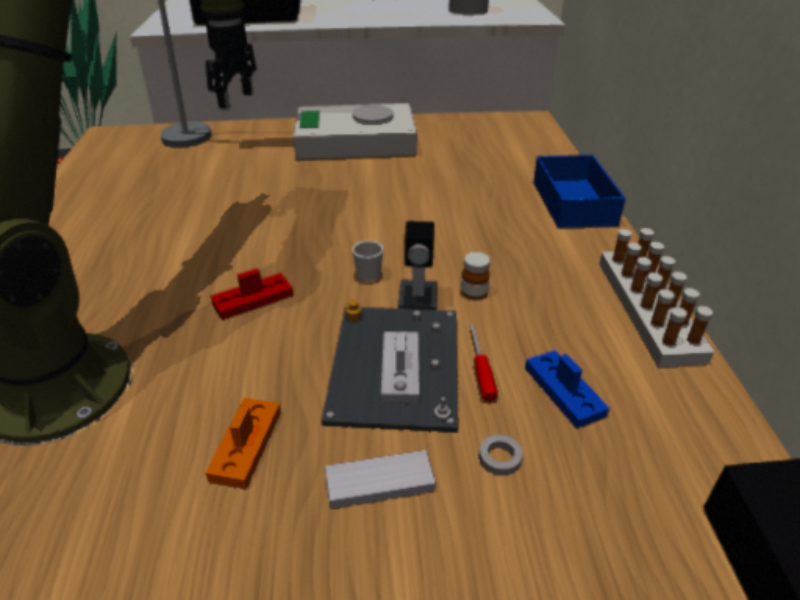

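```bash
cat > h.py <<'E'
import numpy as np, cv2
from scipy.spatial.transform import Rotation as R
from station import env, gripper_to, kin, observe, vision
def quat(psi):
    "tool down, tool y axis at world angle psi"
    a=(psi+np.pi/2)/2; return np.array([0,np.cos(a),np.sin(a),0])
def shot(name,save=None):
    s=observe(); c=vision.camera(name)
    if name=="wrist":
        q=s["tcp_rot"]; T=np.eye(4); T[:3,:3]=R.from_quat([q[1],q[2],q[3],q[0]]).as_matrix(); T[:3,3]=s["eef_pos"]
        W=T@np.array(c["tool_from_camera"]); c["Rwc"],c["o"]=W[:3,:3],W[:3,3]
    else:
        M=cv2.Rodrigues(np.array(c["rvec"]))[0]; c["Rwc"]=M.T; c["o"]=-M.T@np.array(c["tvec"]).ravel()
    if save: cv2.imwrite(f"pics/{save}.png",c["pixels"][:,:,::-1])
    return c
def rays(c,px):
    u=cv2.undistortPoints(np.array(px,float).reshape(-1,1,2),np.array(c["intrinsics"]),np.array([c["k1"],0,0,0,0.]))[:,0]
    return np.c_[u,np.ones(len(u))]@c["Rwc"].T
def cast(c,px,z):
    d=rays(c,px); return c["o"]+d*((z-c["o"][2])/d[:,2])[:,None]
def tri(c1,p1,c2,p2):
    "midpoints and gaps of paired rays"
    out=[]
    for a,b in zip(rays(c1,p1),rays(c2,p2)):
        t=np.linalg.lstsq(np.c_[a,-b],c2["o"]-c1["o"],rcond=None)[0]
        P,Q=c1["o"]+t[0]*a,c2["o"]+t[1]*b; out.append([*(P+Q)/2,np.linalg.norm(P-Q)])
    return np.array(out)
E
python3 - <<'E'
from h import *
np.set_printoptions(precision=1,suppress=True)
c=shot("top")
P=np.array([[346,238],[492,259],[478,367],[330,347]])*.64
W=cast(c,P,12); print(W, W.mean(0)); m=W.mean(0)
print("cam",c["o"]); print(np.linalg.norm(np.diff(W,axis=0),axis=1))
y=W[0]-W[1]+W[3]-W[2]; th=np.arctan2(-y[0],y[1]); print("theta",th)
w=vision.camera("wrist"); np.set_printoptions(precision=4); print(w["tool_from_camera"],w["intrinsics"],w["k1"])
for psi in(th,th+np.pi):
    print(kin.ik(m+[0,0,300],quat(psi)))
E
```

```text
[[ 661.3  128.3   12. ]
 [ 626.  -133.9   12. ]
 [ 433.2 -108.1   12. ]
 [ 466.   153.2   12. ]] [546.6   9.9  12. ]
cam [ 444.3   44.5 1159.3]
[264.6 194.4 263.4]
theta -0.1293395132112838
[[   0.0003   -0.9552   -0.296    75.0868]
 [   1.        0.0004   -0.0003   -0.2059]
 [   0.0004   -0.296     0.9552 -142.8138]
 [   0.        0.        0.        1.    ]] [[331.1494   0.     252.0842]
 [  0.     331.1494 190.5466]
 [  0.       0.       1.    ]] -0.032645549432916955
[-0.311   0.3403  0.3602  1.5719 -0.1242  1.252  -0.0601]
[ 0.2059  0.3387 -0.3877  1.5652  0.1322  1.2636  2.8103]
```

```bash
python3 - <<'E'
from h import *
import pickle
th=-.1293; ex=np.array([np.cos(th),np.sin(th),0]); ey=np.array([-ex[1],ex[0],0]); m=np.array([546.6,9.9,0])
env.move_ptp(m-50*ex+100*ey+[0,0,230],quat(th)); env.sleep(.4); a=shot("wrist","w1")
env.servo_line(m+50*ex+30*ey+[0,0,230]); env.sleep(.4); b=shot("wrist","w2")
pickle.dump((a,b),open("w.pkl","wb"))
cv2.imwrite("pics/w12.png",cv2.resize(np.vstack([a["pixels"],b["pixels"]])[:,:,::-1],(400*2//2,600)) if 0 else cv2.resize(a["pixels"][:,:,::-1],(800,600)))
cv2.imwrite("pics/w2b.png",cv2.resize(b["pixels"][:,:,::-1],(800,600)))
print(observe()["t"],a["o"],b["o"])
E
```

```text
3.9583 [519.62939904 190.09879248 372.77656774] [609.62665239 107.88086772 372.9538358 ]
```

View pics/w12.png

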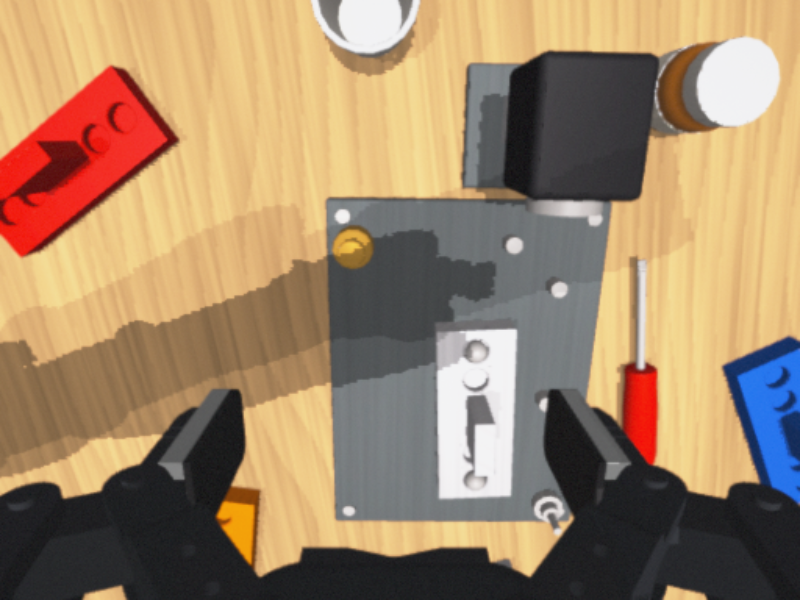

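View pics/w2b.png

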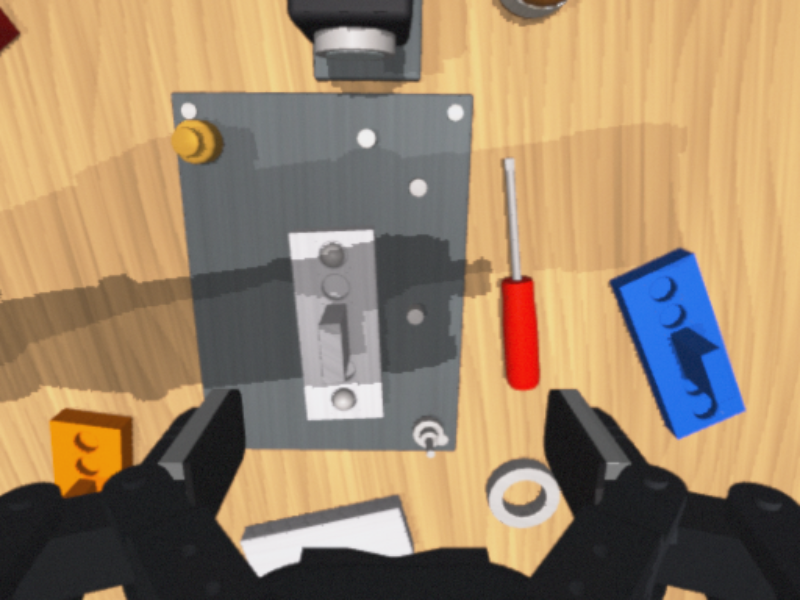

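```bash
python3 - <<'E'
from h import *
import pickle
np.set_printoptions(precision=1,suppress=True)
a,b=pickle.load(open("w.pkl","rb"))
def ref(c,p,r=8):
    x,y=np.array(p)*.64; x0,y0=int(x)-r,int(y)-r
    g=cv2.cvtColor(c["pixels"][y0:y0+2*r+1,x0:x0+2*r+1],cv2.COLOR_RGB2GRAY)
    t,m=cv2.threshold(g,0,255,cv2.THRESH_OTSU); n,l,s,ce=cv2.connectedComponentsWithStats(m)
    k=1+np.argmin(np.linalg.norm(ce[1:]-r,axis=1)); return ce[k]+[x0,y0]
pa=[ref(a,p) for p in((559,289),(514,245))]; pb=[ref(b,p) for p in((418,187),(366,138),(415,316))]
print("pins",tri(a,pa,b,pb[:2])); print("pins@26 a",cast(a,pa,26),"b",cast(b,pb,26))
A=np.array([[436,325],[517,328],[511,497],[440,498]])*.64; B=np.array([[289,233],[373,230],[383,416],[307,420]])*.64
print("corners",tri(a,A,b,B)); print(cast(a,A,32),cast(b,B,32))
print("balls",tri(a,np.array([[476,350],[475,480]])*.64,b,np.array([[332,254],[343,399]])*.64))
ca=a["pixels"][195:325,270:340]; cb=b["pixels"][140:275,180:250]
cb=cb[:130]
cv2.imwrite("pics/crop.png",cv2.resize(np.hstack([ca,cb])[:,:,::-1],None,fx=4.5,fy=4.5,interpolation=cv2.INTER_CUBIC))
E
```

```text
pins [[621.5  75.1  26.2   0.2]
 [592.1 110.5  26.    0.1]]
pins@26 a [[621.5  74.9  26. ]
 [592.1 110.6  26. ]] b [[621.6  75.1  26. ]
 [592.1 110.5  26. ]
 [609.  -14.   26. ]]
corners [[532.4  57.   23.2   3.7]
 [589.1  52.1  32.6   0.9]
 [576.6 -85.1  36.6   1.5]
 [521.1 -81.1  35.    0.8]]
[[533.2  61.8  32. ]
 [589.5  52.2  32. ]
 [577.  -89.6  32. ]
 [521.3 -83.   32. ]] [[533.1  56.9  32. ]
 [588.8  51.7  32. ]
 [576.7 -87.   32. ]
 [520.  -83.1  32. ]]
balls [[559.3  39.3  32.4   0.3]
 [549.8 -68.   34.5   0.1]]
```

View pics/crop.png

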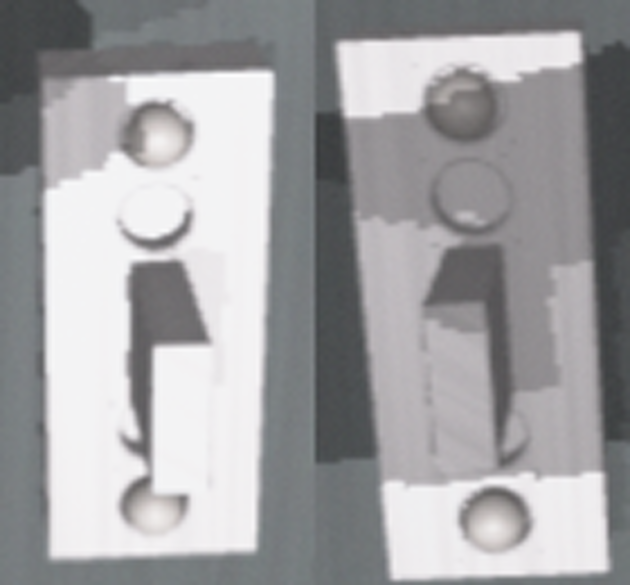

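```bash
python3 - <<'E'
from h import *
import pickle
np.set_printoptions(precision=2,suppress=True)
a,b=pickle.load(open("w.pkl","rb"))
f=lambda p,o:(np.array(p,float)+.0)/4.5+o-.4
ta=f([(150,345),(212,342),(210,492),(153,492)],[270,195]); tb=f([(424-315,303),(487-315,302),(497-315,468),(438-315,468)],[180,140])
T=tri(a,ta,b,tb); print("tab",T,T.mean(0))
ba=f([(40,78),(273,72),(257,552),(50,557)],[270,195]); bb=f([(337-315,42),(581-315,33),(608-315,572),(390-315,580)],[180,140])
C=tri(a,ba,b,bb); print("bar",C,C.mean(0))
print("balls",tri(a,f([(158,134),(153,507)],[270,195]),b,f([(461-315,103),(495-315,520)],[180,140])))
y=C[0]+C[1]-C[2]-C[3]; print("bar ang",np.arctan2(-y[0],y[1])); y=T[0]+T[1]-T[2]-T[3]; print("tab ang",np.arctan2(-y[0],y[1]))
# plate from pins
W=np.array([[621.5,75],[609,-14],[592.1,110.5]]); M=np.array([[64,75],[64,-15],[30,106]])
w=W-W.mean(0); m=M-M.mean(0); th=np.arctan2((m[:,0]*w[:,1]-m[:,1]*w[:,0]).sum(),(m*w).sum())
Q=np.array([[np.cos(th),-np.sin(th)],[np.sin(th),np.cos(th)]]); t=W.mean(0)-Q@M.mean(0)
print("plate",t,th,"res",W-(M@Q.T+t)); home=Q@[30,30]+t; print("home",home)
print("bar in home",Q.T@(C.mean(0)[:2]-home),"tab in home",Q.T@(T.mean(0)[:2]-home))
E
```

```text
tab [[549.17   4.45  71.18   0.87]
 [563.06   3.5   71.96   0.13]
 [559.48 -34.07  75.54   0.53]
 [546.32 -32.96  74.53   0.68]] [554.51 -14.77  73.31   0.55]
bar [[532.22  56.85  30.53   0.26]
 [588.75  51.94  32.73   0.33]
 [576.29 -86.27  34.4    0.2 ]
 [520.13 -82.1   32.66   0.47]] [554.35 -14.89  32.58   0.32]
balls [[559.17  39.85  34.51   0.19]
 [549.57 -68.53  33.43   0.62]]
bar ang -0.08832379591168277
tab ang -0.08560543486719409
plate [547.7    9.68] -0.13924113609172584 res [[ 0.01 -0.07]
 [ 0.    0.06]
 [-0.02  0.01]]
home [581.57  35.22]
bar in home [-20.   -53.41] tab in home [-19.86 -53.26]
```

```bash
python3 - <<'E'
from h import *
np.set_printoptions(precision=2,suppress=True)
def st(n): s=observe(); print(n,round(s["t"],2),s["eef_pos"],s["contact_force"],round(s["grip_width"],3),s["grip_force"])
gripper_to(0.7,40)
c=np.array([554.4,-14.8]); env.move_ptp([*c,130],quat(-.087)); st("above")
print(env.servo_line([*c,38],feed=60,threshold=8)); st("down")
gripper_to(0.0,40); env.sleep(.3); st("grip")
shot("wrist","grip"); shot("side","gripside")
E
```

```text
above 4.89 [554.97 -14.71 130.3 ] [0.49 0.12 0.22] 0.699 0.0
False
down 6.58 [554.63 -14.81  38.34] [-0.16  0.07  0.47] 0.702 0.0
grip 7.35 [554.35 -14.8   38.11] [-1.19  0.97  3.47] 0.156 43.237152099609375
```

```bash
python3 - <<'E'
from h import *
np.set_printoptions(precision=2,suppress=True)
th=-.1392; ex=np.array([np.cos(th),np.sin(th)]); ey=np.array([-ex[1],ex[0]]); home=np.array([581.57,35.22]); z=38.1
def st(n):
    s=observe(); d=s["eef_pos"][:2]-home; f=s["contact_force"]; print(n,round(s["t"],2),"rel",d@ex,d@ey,s["eef_pos"][2],"f",f[:2]@ex,f[:2]@ey,f[2],round(s["grip_width"],3))
st("0")
print(env.servo_line([*(home-5*ex-35*ey),z],quat(th),feed=30,threshold=20)); st("near")
print(env.servo_line([*(home-5*ex-4*ey),z],quat(th),feed=30,threshold=20)); st("near2")
print(env.servo_line([*(home+4*ex-4*ey),z],quat(th),feed=10,threshold=14)); st("x")
d=(observe()["eef_pos"][:2]-home)@ex
print(env.servo_line([*(home+(d+.3)*ex+4*ey),z],quat(th),feed=10,threshold=14)); st("y")
env.sleep(.4); st("rest")
w=shot("wrist"); cv2.imwrite("pics/home.png",cv2.resize(w["pixels"][:,:,::-1],(800,600)))
import pickle; pickle.dump(w,open("home.pkl","wb"))
E
```

```text
0 7.45 rel -20.02105080965446 -53.30789581337634 38.09687229443462 f -1.8182730961594626 0.3340789606138601 3.300349752904984 0.159
False
near 8.39 rel -5.444461512140307 -36.25734712414327 38.122241025483646 f -3.070278866203568 -2.7457571539757764 3.8318229218042665 0.159
False
near2 9.57 rel -4.957801669902634 -3.5597504903337627 38.104043792169634 f -0.5385216461071283 -1.4620927939876973 1.824517259337052 0.157
True
x 10.02 rel -4.8878913379252324 -3.5917537149909946 38.19475369037532 f -1.675956305867965 -0.5596902664553363 4.830839876550196 0.153
False
y 10.99 rel -4.632464461713568 0.35147185442426687 38.17890805888621 f -0.9636041861967213 -11.456753856526538 5.78274603449486 0.156
rest 11.39 rel -4.594213096219565 0.3386529917657798 38.17985610422502 f -1.0764121755053273 -11.083237181728121 4.822538100535965 0.158
```

View pics/home.png

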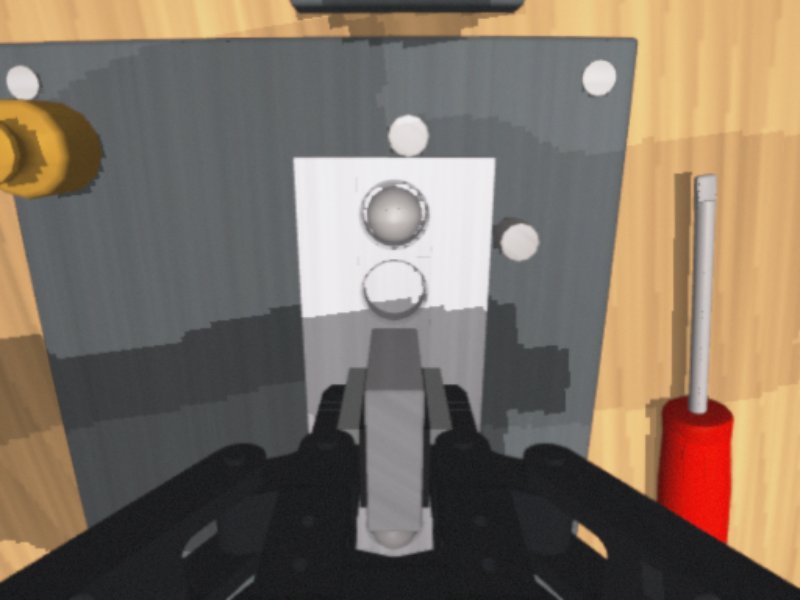

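```bash
cat >> h.py <<'E'
th=-.1392; ex=np.array([np.cos(th),np.sin(th)]); ey=np.array([-ex[1],ex[0]]); home=np.array([581.57,35.22]); z=38.1
def st(n):
    s=observe(); d=s["eef_pos"][:2]-home; f=s["contact_force"]; print(n,round(s["t"],2),"rel",d@ex,d@ey,s["eef_pos"][2],"f",f[:2]@ex,f[:2]@ey,f[2],round(s["grip_width"],3))
E
python3 - <<'E'
from h import *
env.servo_line([*(home-4.6*ex+2.5*ey),z],quat(th),feed=10); env.sleep(.4); st("pre")
print(env.servo_line([*(home+4.5*ex+2.5*ey),z],quat(th),feed=8,threshold=22)); env.sleep(.5); st("x")
w=shot("wrist"); cv2.imwrite("pics/home2.png",cv2.resize(w["pixels"][:,:,::-1],(800,600)))
E
```

```text
pre 12.14 rel -4.603325442877125 0.3012365679900203 38.10775015634678 f 0.29397493677928255 -8.186774544613636 2.9316711261932884 0.163
True
x 13.37 rel -3.8120973245864143 0.14952860327257433 38.31151239501275 f -0.9031366799470408 -0.39431384032547123 4.47977417489745 0.156
```

View pics/home2.png

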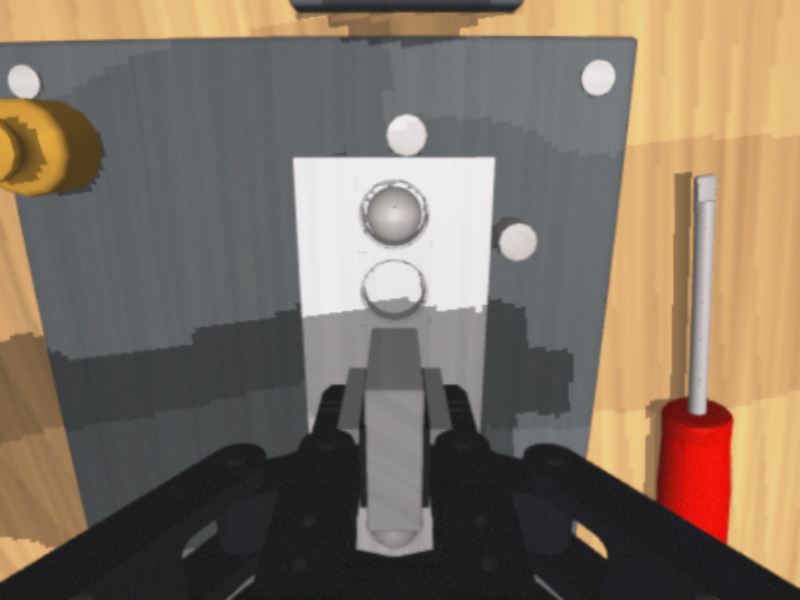

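```bash
python3 - <<'E'
from h import *
x=-3.8
while x<5:
    x+=1; env.servo_line([*(home+x*ex+.3*ey),z],quat(th),feed=10); env.sleep(.25); st(f"{x:.1f}")
    s=observe()
    if s["contact_force"][:2]@ex<-10: break
E
```

```text
-2.8 13.97 rel -3.956748295421917 0.2245570270467252 38.166196867362004 f -4.621717293573901 -1.3884456257926765 7.180260890351031 0.158
-1.8 14.47 rel -3.8623481624151457 0.19311258539784049 38.19017490003725 f -7.321056614477545 -2.40217861068962 10.593571236841845 0.162
-0.8 14.97 rel -3.78294972142399 0.1873702272783997 38.22794663667142 f -9.235323764163821 -3.1585777304355385 13.211763142237121 0.156
0.2 15.47 rel -3.730745619018179 0.2166551346463499 38.28169667609561 f -12.525828318371708 -3.339097381744721 17.32567659202488 0.157
```

```bash
python3 - <<'E'
from h import *
np.set_printoptions(precision=2,suppress=True)
env.servo_line([*(home-3.8*ex+.3*ey),z],quat(th),feed=10); env.sleep(.3); st("relaxed")
s=observe(); q=s["tcp_rot"]; print("tool rot",R.from_quat([q[1],q[2],q[3],q[0]]).as_matrix())
w=shot("wrist"); g=cv2.cvtColor(w["pixels"],cv2.COLOR_RGB2GRAY)
Q=np.c_[ex,ey]; P=lambda px,h:(cast(w,np.array(px,float)*.64,h)[:,:2]-home)@Q
print("pins",P([(518,241),(407,134)],26)); print("bar edge",P([(293,158),(494,158),(490,300),(482,430),(308,430)],32))
print("ball",P([(394,213)],32))
cv2.imwrite("pics/s3.png",cv2.resize(np.hstack([shot("side")["pixels"][170:290,190:310],w["pixels"][70:190,255:375]])[:,:,::-1],None,fx=3.3,fy=3.3,interpolation=cv2.INTER_CUBIC))
E
```

```text
relaxed 16.32 rel -4.005263759486987 0.22187521518431141 38.10170548601424 f -1.9685714273536399 -2.4537912726971887 5.777085621595558 0.158
tool rot [[ 0.14  0.99 -0.  ]
 [ 0.99 -0.14 -0.  ]
 [-0.   -0.   -1.  ]]
pins [[33.97 45.35]
 [ 0.01 76.38]]
bar edge [[-31.89  69.96]
 [ 24.18  69.97]
 [ 25.3   28.45]
 [ 25.21 -16.29]
 [-31.9  -16.29]]
ball [[-3.71 54.61]]
```

View pics/s3.png

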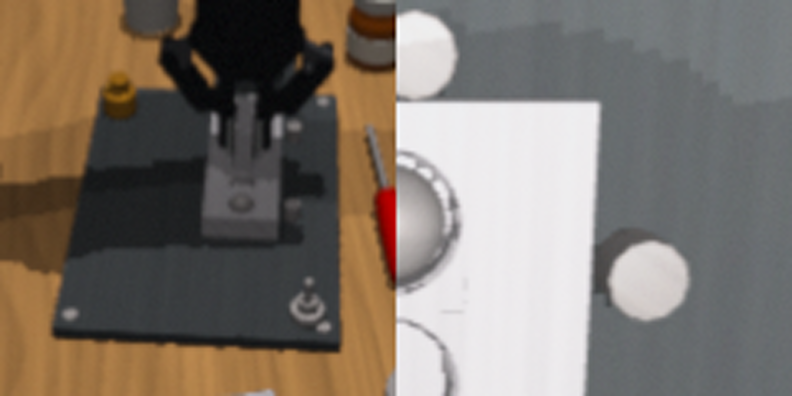

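```bash
python3 - <<'E'
from h import *
zc=z; x=-3.8; k=0
while k<30 and x<5:
    k+=1; s=observe(); fz=s["contact_force"][2]; fx=s["contact_force"][:2]@ex
    if fz>2: zc+=.3
    elif fz<-3: zc-=.3
    if fx<-12 and fz<4: break
    if fx>-14: x+=.7
    env.servo_line([*(home+x*ex+.3*ey),zc],quat(th),feed=10); env.sleep(.2); st(f"{x:.1f} {zc:.1f}")
E
```

```text
-3.1 38.4 16.87 rel -3.9008193771801096 0.21173870499606084 38.18737775008502 f -4.672658183433217 -3.0622405324252284 5.018536433887127 0.156
-2.4 38.7 17.32 rel -3.686037154427465 0.19655438875364173 38.22468572647289 f -4.177527299576249 -2.102015767119245 4.062170165308855 0.159
-1.7 39.0 17.77 rel -1.81143010311555 0.2640604877941748 38.38789630467974 f -1.1617966046974686 -3.077365005377378 -6.00192933130147 0.158
-1.0 38.7 18.22 rel -0.7821363687400708 0.29769193217427536 38.66944348302837 f -0.3270955194698038 -2.194995941155083 -6.717270215524373 0.16
-0.3 38.4 18.67 rel -0.25070203161590904 0.23985491898404823 38.43580095312885 f -1.0802705355106177 -3.0576536145024513 -5.99914855249501 0.156
0.4 38.1 19.12 rel -0.06307350404903007 0.1892357195582569 38.19484956581136 f -4.900367307860935 -3.2532015957242555 -1.1182679148203396 0.16
1.1 38.1 19.57 rel 0.0024874302572036704 0.18758250011899863 38.24309984274291 f -5.520238330893414 -2.9208936454263865 0.4660565096128115 0.158
1.8 38.1 20.02 rel 0.029370656892536328 0.21826025603774254 38.26476868898447 f -7.586430714983935 -3.0556501276883448 2.413216189554639 0.157
2.5 38.4 20.47 rel 0.08651510531060978 0.2244644701885481 38.31023411604597 f -8.925871151632522 -3.134701411616639 1.6307098315381294 0.162
3.2 38.4 20.92 rel 0.13996800272306073 0.2263549557487606 38.338404911875976 f -10.871697820828448 -3.388324066633219 4.244310131217571 0.162
3.9 38.7 21.37 rel 0.20462744239068814 0.18742827100677129 38.36359892122969 f -12.526698949459627 -4.020957562108526 3.7445453720198034 0.158
```

```bash
python3 - <<'E'
from h import *
np.set_printoptions(precision=2,suppress=True)
Q=np.c_[ex,ey]; w=shot("wrist","home3")
g=cv2.cvtColor(w["pixels"],cv2.COLOR_RGB2GRAY); m=(g>185).astype(np.uint8)
env.sleep(.4); st("home")
row=g[112].astype(int); print("end-row cols bright",[i for i in range(150,360) if abs(row[i]-row[i-1])>35])
E
```

```text
home 21.82 rel 0.19922003323635545 0.22140966714796606 38.391245634720626 f -11.94640288983095 -2.779015945880393 3.3964554085105783 0.163
end-row cols bright [187, 188, 316]
```

View pics/home3.png

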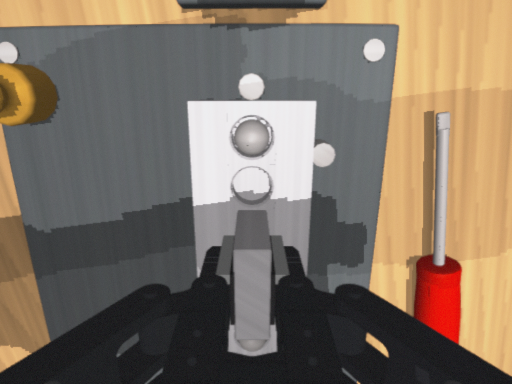

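The picture shows the bar touching pin a (322,154) and the end pin (252,87), with ball a seated at (252,137). Next I lift it.

```bash
python3 - <<'E'
from h import *
np.set_printoptions(precision=3,suppress=True)
gripper_to(0.0,60); env.sleep(.2)
env.servo_line([*(home+.1*ex+.1*ey),38.4],quat(th),feed=10); env.sleep(.5); st("relaxed")
env.servo_line([*home,50],quat(th),feed=20); st("up1")
env.servo_line([*home,136.3],quat(th),feed=40); env.sleep(1); st("up")
e=observe()["eef_pos"]; env.servo_line([*(2*home-e[:2]),136.3+136.3-e[2]],quat(th),feed=10); env.sleep(1); st("final")
s=observe(); q=s["tcp_rot"]; print(R.from_quat([q[1],q[2],q[3],q[0]]).as_matrix(),s["grip_force"])
A=shot("side")["pixels"][100:260,190:340]; w=shot("wrist")["pixels"][40:260,130:380]
cv2.imwrite("pics/fin.png",np.hstack([cv2.resize(A,(390,416)),cv2.resize(w,(400,416))])[:,:,::-1])
E
```

```text
relaxed 23.27 rel -0.04123887192687631 0.1998758274289092 38.3262002863969 f -3.87427017165063 -1.2708584984046232 -5.685338503113939 0.155
up1 24.0 rel 0.16492034460031837 0.23027817924642557 50.3433728173166 f -2.8165551065436314 -0.23366194208123908 -3.548178717591753 0.156
up 27.31 rel -0.01818417346752952 -0.012170087368335906 136.28517628606673 f 0.4486594079308404 -0.3333135880724815 -5.072727415738363 0.157
final 28.56 rel 0.022723874403721898 -0.005390461139093859 136.31037007303965 f 0.013427094503010356 1.5242764471579973 -4.474329780750563 0.156
[[ 0.139  0.99  -0.   ]
 [ 0.99  -0.139 -0.   ]
 [-0.    -0.    -1.   ]] 58.7077260017395
```

View pics/fin.png

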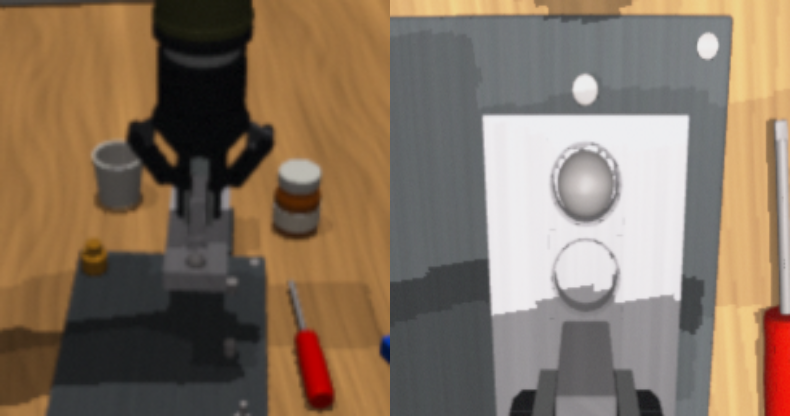

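The carrier is held level, clear of the plate and in front of the reader. Ball a is seated at (586,182) in the right half, and ball b at (197,258) in the left half.

```bash
python3 -c "
from station import env
print(env.job_done())"
```

```text
the job is handed in; nothing more can be done
None
```

I brought the carrier home against all three pins, lifted it 98 mm so the bar sits at lens height, and handed the job in with it held still and level and both balls seated; the verdict wasn't returned to me.

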